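# Prime the filler pump from the operator console

### The arm

A 6-joint arm with a two-finger parallel gripper is mounted at the origin on a cart in front of the work surface, level with it; the furniture and walls round the work are solid. World frame = base frame: x ahead of the robot, y to its left, z up, the work surface at z = 0. Lengths are in mm, angles in degrees, forces in N, time in s.
With the tool pointing down it reaches from about 350 to 850 mm from the base axis. Payload 8.1 kg.
Tool frame: the origin (TCP) lies on the centre line of the jaws, within the pads' length; the fingertips stand 11 mm ahead of it and the grasp point (between the pads) lies 8 mm behind it; z points along the fingers, y is the direction in which the jaws open and shut (so a half turn about z gives the same grasp; the last joint's range is limited). The gripper opens to 85 mm and grips with 20 to 120 N. Pads are 22 mm wide; open, the fingers measure 114 mm over their backs; the gripper's body (76 mm by 85 mm) begins 54 mm behind the grasp point. The pads swing forward as they close: fully open they stand 13 mm farther back than shut.
Start: joints at [-72.559, 7.471, 85.268, -0, 87.261, -4.893], TCP at [228.022, -554.988, 242.292] pointing down, gripper open.
Joint ranges: [-169.43, 169.43], [-51.17, 129.36], [1.28, 143.12], [-76.62, 256.62], [0, 156.53], [-152.29, 152.29]. Speed limits (degrees/s): [136.94, 136.94, 159.86, 180, 180, 180].

### API

Orientations are given as [roll, pitch, yaw] about the fixed x, y, z axes, in that order (R = Rz(yaw) Ry(pitch) Rx(roll)).
In Python, from bench import telemetry, viewer, r gives the robot as it stands.
- The arm moves only by the shell command python3 -m inch 'ROWS' [FORCE]. ROWS is JSON, a list of rows, each a list of 3 entries, a list of its own where there are three numbers: the shift along the tool's x, y, z in cm, then the turn, a rotation vector about the tool's x, y, z in rad, then the opening, from 0 (shut) to 1 (fully open). A call has 1 to 20 rows; each row is the pose to reach, as a shift and turn from the pose commanded when the call began, along the tool's axes at that moment; what a row does not reach only later rows make up. A row lasts 1/10 s, in which the tool goes at most 50 mm and 8.59 degrees, less where a joint would pass 70% of its speed; a pose out of reach is approached as far as the arm can. A call with a gripper value outside its range is refused whole. The fingers move at their own pace and stop on an object; FORCE is the grip in N (left out, the last holds). Time passes only in rows, so rows that repeat a pose let the fingers close. It gives the time, the measured TCP pose, the force and the opening at its end, in the units of the state.
- telemetry.sense(): the state, without advancing time (a new reading comes with each control period).
- viewer.snapshot(name): name is "scene" or "top" or "wrist"; returns the picture (400x640x3 uint8, red, green, blue); there is no depth.
- viewer.camera_model(name): a dict with "fx", "fy", "cx", "cy" (pixels), "dist" ([k1, k2, p1, p2, k3] as OpenCV has them; the pictures are not rectified), "cam_to_world" (4x4, takes a point from camera to world coordinates); the wrist camera has in their place "mount" (4x4, takes a point from camera to tool coordinates, whose origin is the TCP and whose axes are the flange's). Camera axes: x right, y down, z forward; pixel columns grow to the right and rows downward; lengths in mm; the calibration is good to about 2 mm. A picture is of the moment at which its call begins: read the wrist's pose just before it. camera_model takes no time and is no camera call.
- r.hand_in(): hands the job in, once; it reports no verdict.
The state is a dict: "time": time; "joint_pos": joint angles; "qd": joint speeds; "joint_efforts": joint torques, N m; "tool_pos": TCP position; "tcp_rot": TCP orientation; "ft_force": force on the tool from outside, world axes, zero at the start; "wrist_torque": the same for the moment, N m; "finger_gap": finger opening in mm.
Only numpy, scipy, OpenCV 4.12 (cv2) and the standard library are available. Lean on these libraries where they do the work, as an engineer would, in place of code of your own. Each camera call takes 0.05 s, during which the arm holds its last target.

### The job

Prime the filler pump from the console on the cart, pressing with the closed fingertips: push the square key fully in (it stays in), then push the raised end of the paddle rocker fully down so that it tips over and stays, then press the long bar fully down and keep it down. Keep to that order, leave the mushroom-shaped stop button unpressed, and do not lift or shift anything standing or lying on the cart or on the console. The program finishes while the fingers still hold the bar down.

Things in the scene. Friction and masses are not known exactly. Their poses are not given: they have to be found in the camera images.
- console: Fixed low grey console on the cart, 155 (x, depth) x 372 (y, width) x 30 mm high (a lip along the rear edge rises to 39 mm); origin on the cart surface under the middle of the console (the outline runs 73.5 mm to its -x front and 81.5 mm to its rear); x axis away from the robot across the depth, y axis along the row of modules, z up. It stands turned by up to about 14 degrees. The row of module centres lies 16 mm in front (-x) of the origin.
- key_top (a point): Its control sits in a light grey module 98 x 74 x 16 mm on the console; the four modules stand side by side in a row, 86 mm from centre to centre, in any order. This point: centre of the top face of the square black key, 36 x 36 mm, about 60 mm above the cart when out. Moves with the key; x, y axes along the console's.
- key (a joint): Travel of the square key straight down, m: 0 out, 0.008 fully in. Friction of about 2.5 N all the way and no spring: it stays where it is pushed.
- rocker_far (a point): Point to push on the black paddle rocker (in a module like the others): middle of the top of its half away from the robot, 25 mm from the pivot; this end is raised at the start. Paddle 42 mm wide (y), 69 mm long (x), both ends turned up a little; pivot along y through its middle, 54 mm above the cart. Point and axes tilt with it: 69 to 71 mm above the cart at the start, 60 mm when over.
- rocker (a joint): Angle of the rocker, rad: -0.22 to +0.22; negative: end away from the robot raised (start, -0.22 to -0.17); +0.22: that end fully down (on). Stiff friction hinge of 0.05 N m (about 2 N at the point), no spring: it stays where it is left.
- bar_top (a point): Its control sits in a light grey module 98 x 74 x 16 mm on the console; the four modules stand side by side in a row, 86 mm from centre to centre, in any order. This point: centre of the top face of the long black bar, 82 mm (x) by 22 mm (y), flat, about 62 mm above the cart when up. Moves with the bar; x, y axes along the console's.
- bar (a joint): Travel of the long bar straight down, m: 0 up, 0.008 fully down. A spring pushes it back up: 1.6 N at the start of the travel, 4.8 N at the end.
- stop_top (a point): Its control sits in a light grey module 98 x 74 x 16 mm on the console; the four modules stand side by side in a row, 86 mm from centre to centre, in any order. This point: top centre of the round black mushroom stop button, 48 mm across, about 68 mm above the cart. Not to be pressed.
- stop (a joint): Travel of the stop button straight down, m: 0 up, 0.006 fully down; sprung, 1.6 to 4 N.
- cork_a: Loose bottle cork standing on the console's rear ledge behind the modules, 24 mm across, 44 mm high, its top about 74 mm above the cart. Origin at the centre of its underside. Bystander.
- cork_b: A second loose cork like it, also standing on the rear ledge. Bystander.
- capsule: Loose black bottle-neck capsule, 33 mm across, 60 mm high, standing on the cart at the right. Origin at its underside. Bystander.
- water_bottle: Loose clear water bottle, 58 mm across, 162 mm high, standing at the back left of the cart. Origin at its underside. Bystander.

How it is judged:
By the outcome, as a careful person would: the job done as asked, in the order asked, and still so for the second after the job is handed in, while the arm keeps its last pose, push and grip.
It also fails if it takes over 38 s, if anything falls off the work surface, if the arm or the gripper's body presses on something with over 40 N, if the wrist force passes 120 N, or if a joint passes its speed limit or range.

## Working session

There is one attempt and no reset: what is moved stays moved. The work goes in short steps, Python scripts to look and compute and a shell command to move; the robot and the scene stay as the last step left them, time stands still between calls to the robot, and variables do not carry over. Pictures are saved under pics/ and viewed, and the job is handed in when it is done.

```bash
ls; mkdir -p pics
python3 - <<'E'
from bench import telemetry, viewer, r
import cv2,numpy as np
np.set_printoptions(suppress=True,precision=3)
s=telemetry.sense();print(s)
for n in("scene","top"):
    m=viewer.camera_model(n);print(n,{k:np.array(v) for k,v in m.items()})
    cv2.imwrite(f"pics/{n}0.png",viewer.snapshot(n)[...,::-1])
print(viewer.camera_model("wrist"))
E
```

```text
pics
{'time': 0.0, 'joint_pos': array([-72.558,   7.515,  85.332,   0.   ,  87.259,  -4.893]), 'qd': array([ 0.014, -0.039, -0.022,  0.035, -0.029,  0.108]), 'joint_efforts': array([  0.   , -56.939, -50.056,  -0.   ,   0.015,   0.   ]), 'tool_pos': array([ 227.872, -554.465,  241.218]), 'tcp_rot': array([-179.894,   -0.009,   22.335]), 'ft_force': array([ 0.032, -0.034, -0.219]), 'wrist_torque': array([-0.018,  0.013, -0.028]), 'finger_gap': 85.67432347944285}
scene {'fx': array(363.79), 'fy': array(363.79), 'cx': array(321.905), 'cy': array(197.484), 'dist': array([-0.061,  0.   ,  0.   ,  0.   ,  0.   ]), 'cam_to_world': array([[ -0.874,  -0.241,   0.422, 214.142],
       [ -0.486,   0.431,  -0.76 , 635.247],
       [  0.002,  -0.869,  -0.494, 521.605],
       [  0.   ,   0.   ,   0.   ,   1.   ]])}
top {'fx': array(518.73), 'fy': array(518.73), 'cx': array(308.437), 'cy': array(202.622), 'dist': array([-0.124,  0.   ,  0.   ,  0.   ,  0.   ]), 'cam_to_world': array([[   0.022,   -0.994,    0.111,  474.072],
       [  -1.   ,   -0.02 ,    0.018,  -68.739],
       [  -0.015,   -0.111,   -0.994, 1211.24 ],
       [   0.   ,    0.   ,    0.   ,    1.   ]])}
{'fx': 310.43744670869506, 'fy': 310.43744670869506, 'cx': 323.66640679574755, 'cy': 197.99059297184226, 'dist': array([-0.052,  0.   ,  0.   ,  0.   ,  0.   ]), 'mount': array([[  -0.001,   -0.953,   -0.304,   77.77 ],
       [   1.   ,   -0.002,    0.   ,    0.196],
       [  -0.001,   -0.304,    0.953, -132.038],
       [   0.   ,    0.   ,    0.   ,    1.   ]])}
```

View pics/scene0.png

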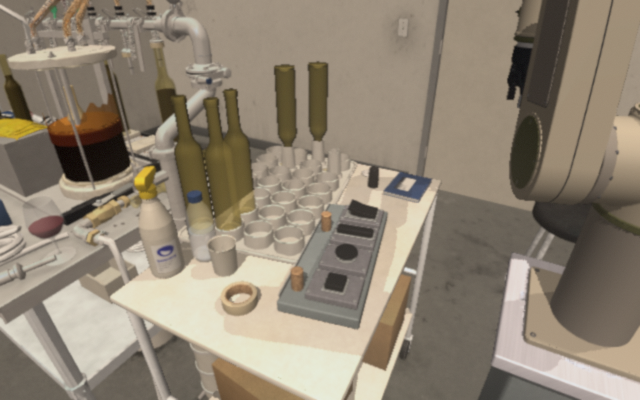

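View pics/top0.png

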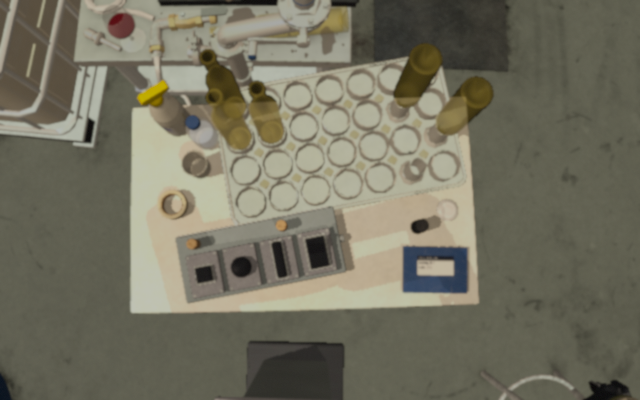

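From left to right in the top view I see the key (205,274), stop (241,267), bar (280,260) and rocker (318,252). The corks are at (193,244) and (281,226). I'll enlarge this area.

Run:
```python
import cv2
a=cv2.imread("pics/top0.png")[200:310,170:360]
cv2.imwrite("pics/c0.png",cv2.resize(a,None,fx=4.2,fy=4.2,interpolation=cv2.INTER_CUBIC))
a=cv2.imread("pics/scene0.png")[190:330,270:400]
cv2.imwrite("pics/c1.png",cv2.resize(a,None,fx=4,fy=4,interpolation=cv2.INTER_CUBIC))
```

```text
(no output)
```

View pics/c0.png

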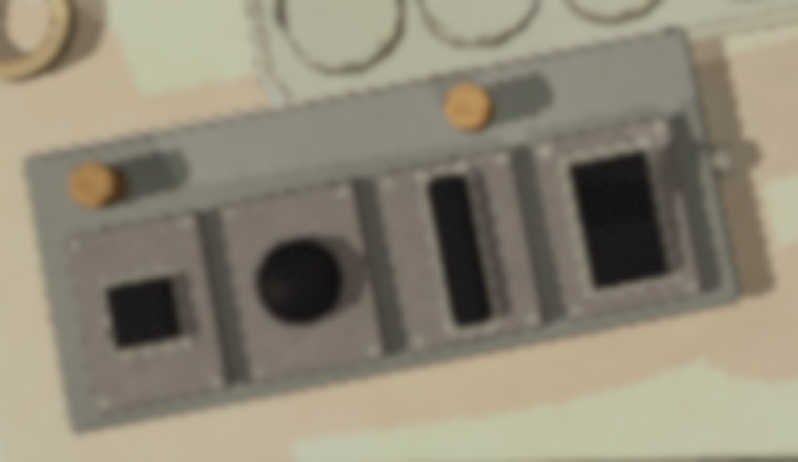

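View pics/c1.png

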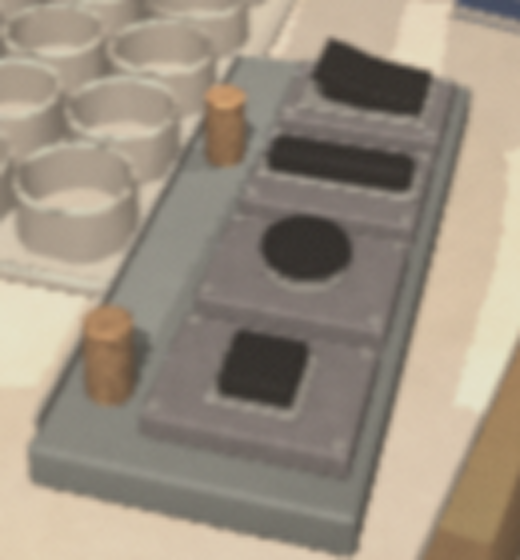

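The crop gives these centres: key (145,312), stop (299,280), bar (462,250) and rocker paddle (620,219). I'll back-project them and fit the console pose.

```bash
cat > h.py <<'E'
import cv2,numpy as np
from bench import telemetry,viewer,r
from scipy.spatial.transform import Rotation as Ro
np.set_printoptions(suppress=True,precision=2)
def proj(m,u,z,T=None):
    T=np.array(m["cam_to_world"]) if T is None else T
    K=np.array([[m["fx"],0,m["cx"]],[0,m["fy"],m["cy"]],[0,0,1]])
    p=cv2.undistortPoints(np.array([[u]],float),K,np.array(m["dist"],float))[0,0]
    d=T[:3,:3]@[p[0],p[1],1];o=T[:3,3]
    return o+d*(z-o[2])/d[2]
def pix(m,P,T=None):
    T=np.array(m["cam_to_world"]) if T is None else T
    K=np.array([[m["fx"],0,m["cx"]],[0,m["fy"],m["cy"]],[0,0,1]])
    W=np.linalg.inv(T)
    return cv2.projectPoints(np.array(P,float),cv2.Rodrigues(W[:3,:3])[0],W[:3,3],K,np.array(m["dist"],float))[0][:,0]
E
python3 - <<'E'
from h import *
m=viewer.camera_model("top");ms=viewer.camera_model("scene")
f=lambda u:(170-.5+(u[0]+.5)/4.2,200-.5+(u[1]+.5)/4.2)
g=lambda u:(270-.5+(u[0]+.5)/4,190-.5+(u[1]+.5)/4)
P={}
for n,u,z in [("key",(145,312),60),("stop",(299,280),68),("bar",(462,250),62),("rock",(620,219),57),("corkL",(94,184),74),("corkR",(467,106),74),
  ("c_rl",(27,158),39),("c_rr",(683,30),39),("c_fr",(735,297),30),("c_fl",(76,430),30)]:
    P[n]=proj(m,f(u),z)[:2];print(n,P[n])
for n,u,z in [("key",(265,366),60),("stop",(305,246),68),("bar",(342,162),62),("corkL",(108,321),74),("corkR",(224,96),74)]:
    print("scene",n,proj(ms,g(u),z)[:2])
A=np.array([P[k] for k in("key","stop","bar","rock")]);L=np.array([[-16,y] for y in(129,43,-43,-129)])
a=A-A.mean(0);l=L-L.mean(0)
th=np.arctan2((l[:,0]*a[:,1]-l[:,1]*a[:,0]).sum(),(l*a).sum());R=np.array([[np.cos(th),-np.sin(th)],[np.sin(th),np.cos(th)]])
t=A.mean(0)-R@L.mean(0);print(np.degrees(th),t,(A-(L@R.T+t)))
for n in P: print(n,R.T@(P[n]-t))
E
```

```text
key [438.09 180.09]
stop [457.34  97.38]
bar [475.13  12.63]
rock [493.34 -70.08]
corkL [504.68 206.89]
corkR [550.25  11.21]
c_rl [518.76 253.07]
c_rr [ 596.23 -102.07]
c_fr [ 453.15 -132.92]
c_fl [372.27 222.21]
scene key [435.13 183.8 ]
scene stop [453.61 104.36]
scene bar [471.52  20.02]
scene corkL [505.49 206.11]
scene corkR [552.15   8.5 ]
12.393294072972607 [481.6   58.44] [[-0.2  -0.91]
 [ 0.59  0.38]
 [-0.07 -0.37]
 [-0.32  0.91]]
key [-16.39 128.15]
stop [-15.34  43.24]
bar [-16.15 -43.35]
rock [ -16.12 -128.04]
corkL [ 54.4  140.04]
corkR [ 56.91 -60.86]
c_rl [ 78.07 182.13]
c_rr [  77.5  -181.37]
c_fr [ -68.86 -180.79]
c_fl [-71.64 183.42]
```

The fit agrees to about 1 mm, with yaw at about 12.4°. Next I'll compute a move to a viewpoint above the bar and key.

```bash
cat >> h.py <<'E'
TH=12.4
def C(lx,ly,t=(481.6,58.44)):
    c,s=np.cos(np.radians(TH)),np.sin(np.radians(TH));return np.array([t[0]+c*lx-s*ly,t[1]+s*lx+c*ly])
def delta(x,y,z,yaw=TH):
    s=telemetry.sense();R=Ro.from_euler('xyz',s["tcp_rot"],degrees=True)
    G=Ro.from_euler('xyz',[180,0,yaw],degrees=True)
    print("t",s["time"],"pos",s["tool_pos"],s["tcp_rot"],"F",s["ft_force"],"gap",s["finger_gap"])
    np.set_printoptions(suppress=True,precision=4)
    print("->",(x,y,z),"shift cm",R.inv().apply(np.array([x,y,z])-s["tool_pos"])/10,"rot",(R.inv()*G).as_rotvec())
    np.set_printoptions(suppress=True,precision=2)
E
python3 - <<'E'
from h import *
delta(430,-300,220)
delta(450,40,200)
E
```

```text
t 0.1 pos [ 227.87 -554.52  241.35] [-179.9    -0.01   22.33] F [-0.7  -0.1   0.06] gap 85.30715359753286
-> (430, -300, 220) shift cm [ 28.3674 -15.8586   2.1659] rot [-0.0017  0.      0.1733]
t 0.1 pos [ 227.87 -554.52  241.35] [-179.9    -0.01   22.33] F [-0.7  -0.1   0.06] gap 85.30715359753286
-> (450, 40, 200) shift cm [ 43.1362 -46.5452   4.2196] rot [-0.0017  0.      0.1733]
```

```bash
python3 -m inch '[[[4,-2.5,0],[0,0,0.03],0],[[8,-5,0],[0,0,0.06],0],[[12,-7.5,0],[0,0,0.09],0],[[16,-10,1],[0,0,0.12],0],[[20,-12.5,1],[0,0,0.15],0],[[24,-15,1.5],[-0.0017,0,0.1733],0],[[28,-17,2],[-0.0017,0,0.1733],0],[[31,-21,2],[-0.0017,0,0.1733],0],[[33,-25,2.5],[-0.0017,0,0.1733],0],[[35,-29,3],[-0.0017,0,0.1733],0],[[37,-33,3],[-0.0017,0,0.1733],0],[[39,-37,3.5],[-0.0017,0,0.1733],0],[[41,-41,4],[-0.0017,0,0.1733],0],[[42,-44,4.2],[-0.0017,0,0.1733],0],[[43.1,-46.5,4.2],[-0.0017,0,0.1733],0],[[43.1,-46.5,4.2],[-0.0017,0,0.1733],0],[[43.1,-46.5,4.2],[-0.0017,0,0.1733],0],[[43.1,-46.5,4.2],[-0.0017,0,0.1733],0]]' 40
python3 - <<'E'
from h import *
delta(450,40,200)
s=telemetry.sense()
cv2.imwrite("pics/w1.png",viewer.snapshot("wrist")[...,::-1])
np.save("w1.npy",np.r_[s["tool_pos"],s["tcp_rot"]])
E
```

```text
time: 1.9
tool_pos: [449.9, 38.2, 200.1]
tcp_rot: [179.9, 0.0, 12.4]
ft_force: [-0.6, 0.2, -0.6]
finger_gap: 0.2
t 1.9 pos [449.92  38.21 200.14] [179.89   0.01  12.38] F [-0.62  0.18 -0.56] gap 0.20320710314417262
-> (450, 40, 200) shift cm [ 0.0463 -0.173   0.0134] rot [ 0.0019  0.0003 -0.0004]
```

View pics/w1.png

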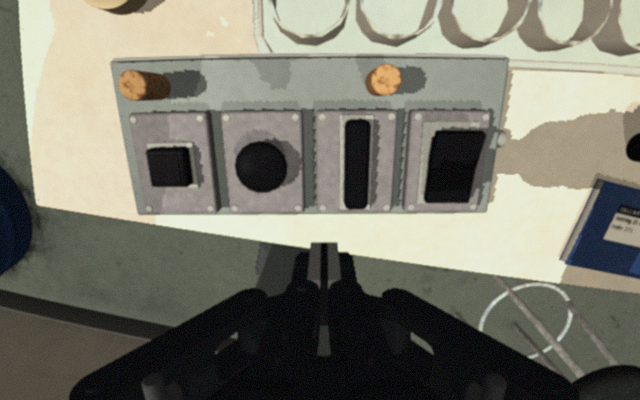

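The wrist view shows the key at (169,166), stop (261,167), bar (356,165) and rocker (455,166). I'll overlay the predicted model points.

Run:
```python
from h import *
m=viewer.camera_model("wrist");p=np.load("w1.npy")
W=np.eye(4);W[:3,:3]=Ro.from_euler('xyz',p[3:],degrees=True).as_matrix();W[:3,3]=p[:3];T=W@np.array(m["mount"])
im=cv2.imread("pics/w1.png")[50:225,100:520];S=1.9
im=cv2.resize(im,None,fx=S,fy=S,interpolation=cv2.INTER_CUBIC)
def box(cx,cy,a,b,z):return [[*C(cx+i*a/2,cy+j*b/2),z] for i,j in((-1,-1),(-1,1),(1,1),(1,-1))]
B=[box(-16,y,98,74,46) for y in(129,43,-43,-129)]+[box(-16,129,36,36,60),box(-16,-43,82,22,62),box(-16,43,48,48,68)]
B+=[box(6.5,-129,2,42,70),box(4,0,155,372,30)]
for b in B:
    q=(pix(m,b,T)-[100,50]+.5)*S-.5
    cv2.polylines(im,[np.round(q).astype(int)],True,(0,255,255),1)
cv2.imwrite("pics/w1o.png",im)
for n,u,z in [("key",(169,166),60),("stop",(261,167),68),("bar",(356,165),62)]:print(n,proj(m,u,z,T)[:2])
```

```text
key [441.06 178.47]
stop [459.6   95.41]
bar [477.69  14.41]
```

View pics/w1o.png

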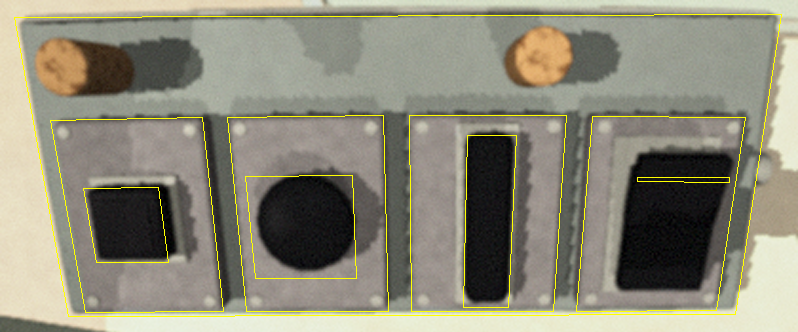

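The overlay agrees within about 2 mm. Next I'll move above the key.

Run:
```python
from h import *
delta(440,179.5,85)
```

```text
t 1.95 pos [449.97  38.   200.16] [179.89   0.01  12.34] F [ 0.92  0.09 -0.03] gap 0.14929258963294093
-> (440, 179.5, 85) shift cm [  2.0525 -14.0591  11.488 ] rot [ 0.002   0.0002 -0.001 ]
```

```bash
python3 -m inch '[[[1,-4.5,1],[0,0,0],0],[[2,-9,2],[0,0,0],0],[[2,-13,4],[0,0,0],0],[[2,-14,7],[0,0,0],0],[[2,-14,10],[0,0,0],0],[[2,-14,11.5],[0,0,0],0],[[2,-14,11.5],[0,0,0],0],[[2,-14,11.5],[0,0,0],0],[[2,-14,11.5],[0,0,0],0]]'
python3 - <<'E'
from h import *
delta(440,179.5,63)
s=telemetry.sense()
cv2.imwrite("pics/w2.png",viewer.snapshot("wrist")[...,::-1])
cv2.imwrite("pics/s2.png",cv2.resize(viewer.snapshot("scene")[190:330,240:440,::-1],None,fx=4,fy=4))
E
```

```text
time: 2.85
tool_pos: [440.8, 179.5, 86.6]
tcp_rot: [179.9, -0.1, 12.3]
ft_force: [0.3, -0.1, 0.9]
finger_gap: 0.1
t 2.85 pos [440.81 179.52  86.58] [179.91  -0.14  12.34] F [ 0.32 -0.06  0.91] gap 0.08774005532420694
-> (440, 179.5, 63) shift cm [-0.0849 -0.019   2.3573] rot [ 0.0016 -0.0025 -0.001 ]
```

View pics/w2.png

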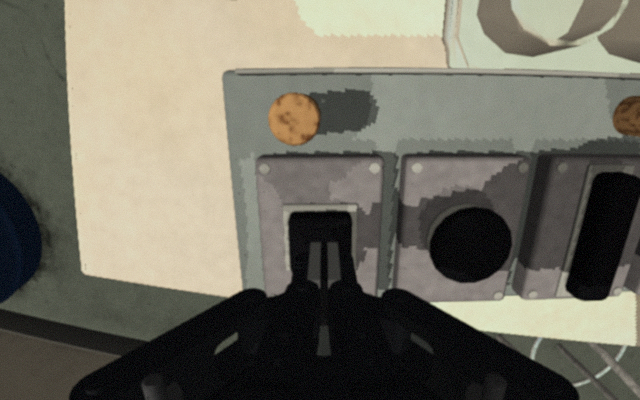

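View pics/s2.png

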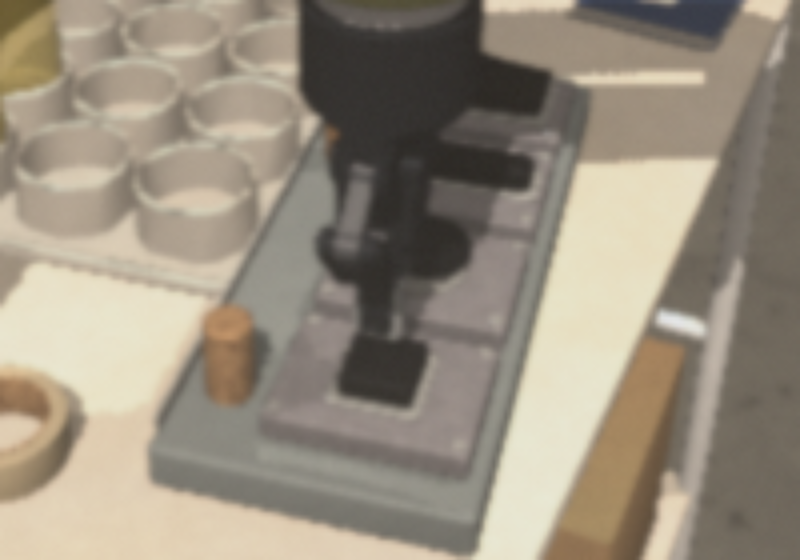

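The closed tip is centred over the key: fingers at column 322, key spanning 290–353 in the wrist view. I'll press in small steps.

```bash
python3 -m inch '[[[-0.08,0,0.7],[0,0,0],0],[[-0.08,0,1.2],[0,0,0],0],[[-0.08,0,1.4],[0,0,0],0],[[-0.08,0,1.6],[0,0,0],0],[[-0.08,0,1.8],[0,0,0],0],[[-0.08,0,2.0],[0,0,0],0],[[-0.08,0,2.0],[0,0,0],0]]'
python3 -m inch '[[[0,0,0.1],[0,0,0],0],[[0,0,0.2],[0,0,0],0],[[0,0,0.3],[0,0,0],0],[[0,0,0.3],[0,0,0],0],[[0,0,0.3],[0,0,0],0]]'
```

```text
time: 3.65
tool_pos: [438.7, 179.6, 64.8]
tcp_rot: [179.9, -0.0, 12.4]
ft_force: [-0.7, 0.6, 0.2]
finger_gap: 0.2
time: 4.15
tool_pos: [438.9, 179.6, 62.8]
tcp_rot: [179.9, -0.0, 12.4]
ft_force: [-3.9, -1.8, 9.1]
finger_gap: -0.1
```

```bash
python3 -m inch '[[[0,0,0.1],[0,0,0],0],[[0,0,0.2],[0,0,0],0],[[0,0,0.2],[0,0,0],0]]'
python3 -m inch '[[[0,0,-0.5],[0,0,0],0],[[0,0,-2],[0,0,0],0],[[0,0,-5],[0,0,0],0],[[0,0,-6],[0,0,0],0],[[0,0,-6],[0,0,0],0],[[0,0,-6],[0,0,0],0]]'
python3 - <<'E'
from h import *
delta(*(C(7,-129)+[1.5,0]),110)
cv2.imwrite("pics/w3.png",viewer.snapshot("wrist")[...,::-1])
E
```

```text
time: 4.45
tool_pos: [439.0, 179.7, 62.5]
tcp_rot: [179.9, -0.0, 12.4]
ft_force: [-14.4, -4.8, 27.1]
finger_gap: 0.2
time: 5.05
tool_pos: [438.5, 179.6, 119.3]
tcp_rot: [179.9, 0.0, 12.4]
ft_force: [-0.2, 0.3, 0.2]
finger_gap: 0.1
t 5.05 pos [438.47 179.56 119.25] [179.9    0.01  12.4 ] F [-0.24  0.33  0.25] gap 0.07699577716743165
-> (np.float64(517.6375631528904), np.float64(-66.04757661493821), 110) shift cm [ 2.4565 25.6858  0.9688] rot [0.0017 0.0002 0.0001]
```

View pics/w3.png

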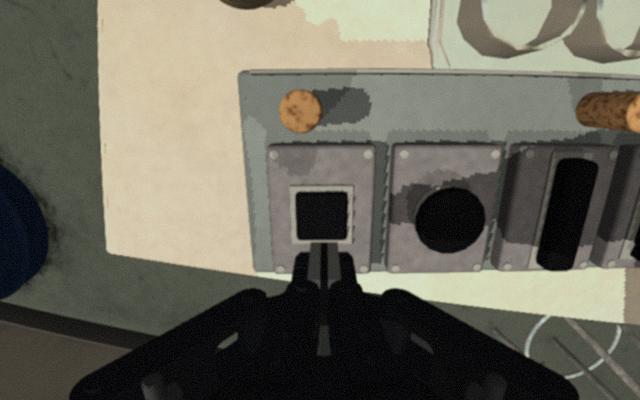

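The key now sits low in its frame at (322,215). The force jumped to 27 N within 0.3 mm, so it hit the hard stop and is fully in. Rocker next.

```bash
python3 -m inch '[[[0.5,4.5,0],[0,0,0],0],[[1,9,0],[0,0,0],0],[[1.5,13.5,0],[0,0,0],0],[[2,18,0],[0,0,0],0],[[2.4,22,0.5],[0,0,0],0],[[2.45,25.6,1],[0,0,0],0],[[2.45,25.7,1.5],[0,0,0],0],[[2.45,25.7,1.5],[0,0,0],0],[[2.45,25.7,1.5],[0,0,0],0]]'
python3 - <<'E'
from h import *
delta(*(C(7,-129)+[1.5,0]),80)
s=telemetry.sense()
np.save("w4.npy",np.r_[s["tool_pos"],s["tcp_rot"]])
cv2.imwrite("pics/w4.png",viewer.snapshot("wrist")[...,::-1])
cv2.imwrite("pics/s4.png",cv2.resize(viewer.snapshot("scene")[170:310,260:460,::-1],None,fx=4,fy=4))
E
```

```text
time: 6.0
tool_pos: [516.8, -65.1, 104.3]
tcp_rot: [180.0, 0.1, 12.4]
ft_force: [-0.1, 0.1, 0.9]
finger_gap: -0.1
t 6.0 pos [516.83 -65.12 104.28] [179.99   0.11  12.42] F [-0.15  0.08  0.86] gap -0.14795693492061449
-> (np.float64(517.6375631528904), np.float64(-66.04757661493821), 80) shift cm [0.0638 0.1069 2.4284] rot [0.0003 0.0019 0.0003]
```

View pics/w4.png

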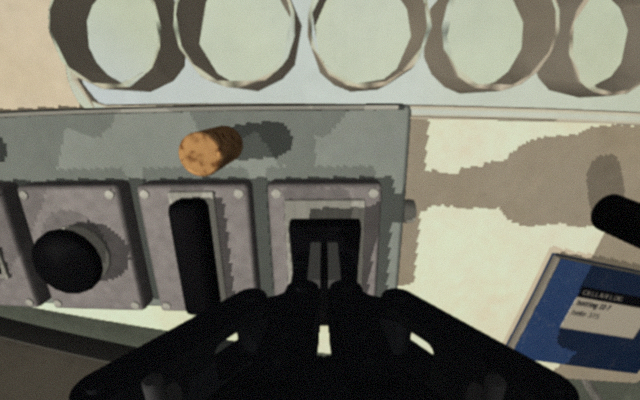

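View pics/s4.png

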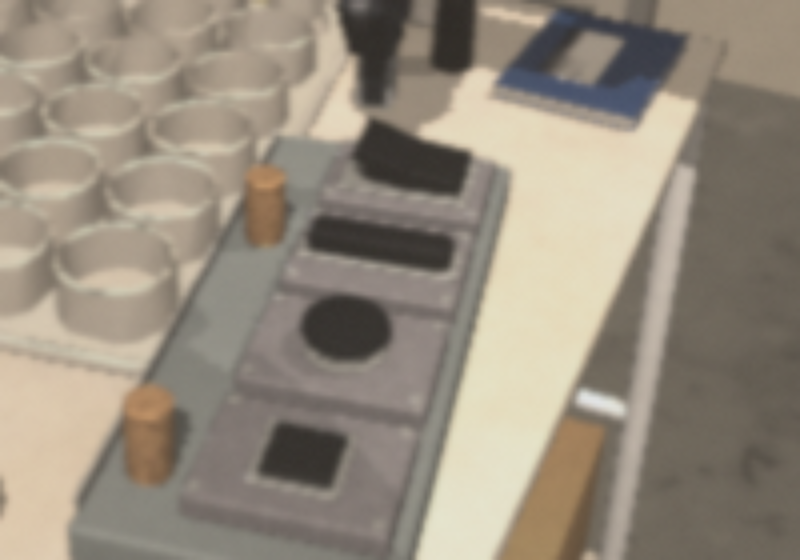

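The fingers (column 323) line up with the paddle (291–361). I'll check the paddle's far edge at row 219.

Run:
```python
from h import *
m=viewer.camera_model("wrist");p=np.load("w4.npy")
W=np.eye(4);W[:3,:3]=Ro.from_euler('xyz',p[3:],degrees=True).as_matrix();W[:3,3]=p[:3];T=W@np.array(m["mount"])
for u in((326,219),(291,219),(361,219)):
  q=proj(m,u,74,T);print(q,W[:3,:3].T@(q-p[:3]))
```

```text
[530.36 -63.73  74.  ] [13.57  1.54 30.26]
[526.16 -44.53  74.  ] [ 13.6  -18.11  30.25]
[534.54 -82.93  74.  ] [13.53 21.19 30.26]
```

```bash
python3 -m inch '[[[0.2,0.1,0.8],[0,0,0],0],[[0.25,0.1,1.6],[0,0,0],0],[[0.25,0.1,2.0],[0,0,0],0],[[0.25,0.1,2.2],[0,0,0],0],[[0.25,0.1,2.4],[0,0,0],0],[[0.25,0.1,2.6],[0,0,0],0],[[0.25,0.1,2.8],[0,0,0],0],[[0.25,0.1,3.0],[0,0,0],0],[[0.25,0.1,3.0],[0,0,0],0]]'
python3 -m inch '[[[0,0,0.1],[0,0,0],0],[[0,0,0.2],[0,0,0],0],[[0,0,0.2],[0,0,0],0]]'
```

```text
time: 7.0
tool_pos: [520.4, -66.8, 75.2]
tcp_rot: [179.9, 0.0, 12.4]
ft_force: [0.3, 0.3, 2.0]
finger_gap: 0.3
time: 7.3
tool_pos: [520.6, -66.7, 73.5]
tcp_rot: [179.9, -0.0, 12.4]
ft_force: [1.4, 0.1, 2.0]
finger_gap: -0.1
```

```bash
python3 -m inch '[[[0,0,0.1],[0,0,0],0],[[0,0,0.2],[0,0,0],0],[[0,0,0.3],[0,0,0],0],[[0,0,0.3],[0,0,0],0]]'
```

```text
time: 7.7
tool_pos: [521.3, -66.6, 71.3]
tcp_rot: [179.9, -0.1, 12.4]
ft_force: [2.0, 1.1, 9.1]
finger_gap: -0.1
```

```bash
python3 -m inch '[[[0,0,0.1],[0,0,0],0],[[0,0,0.2],[0,0,0],0],[[0,0,0.2],[0,0,0],0]]'
```

```text
time: 8.0
tool_pos: [521.5, -66.7, 71.0]
tcp_rot: [179.9, -0.1, 12.4]
ft_force: [-5.7, 3.1, 23.7]
finger_gap: 0.0
```

The rocker is on its stop: 24 N with only 0.3 mm of movement. I'll lift straight up and look.

```bash
python3 -m inch '[[[0,0,-0.5],[0,0,0],0],[[0,0,-2],[0,0,0],0],[[0,0,-4],[0,0,0],0],[[0,0,-4],[0,0,0],0],[[0,0,-4],[0,0,0],0]]'
python3 - <<'E'
from h import *
delta(476.5,13.5,85)
s=telemetry.sense()
cv2.imwrite("pics/w5.png",viewer.snapshot("wrist")[...,::-1])
cv2.imwrite("pics/s5.png",cv2.resize(viewer.snapshot("scene")[170:310,260:460,::-1],None,fx=4,fy=4))
E
```

```text
time: 8.5
tool_pos: [520.5, -66.7, 108.7]
tcp_rot: [179.9, -0.0, 12.4]
ft_force: [-0.3, 0.3, -0.8]
finger_gap: 0.1
t 8.5 pos [520.5  -66.67 108.71] [179.89  -0.02  12.4 ] F [-0.33  0.35 -0.77] gap 0.09435625983024097
-> (476.5, 13.5, 85) shift cm [-2.5767 -8.7791  2.3522] rot [ 0.002  -0.0004  0.    ]
```

View pics/s5.png

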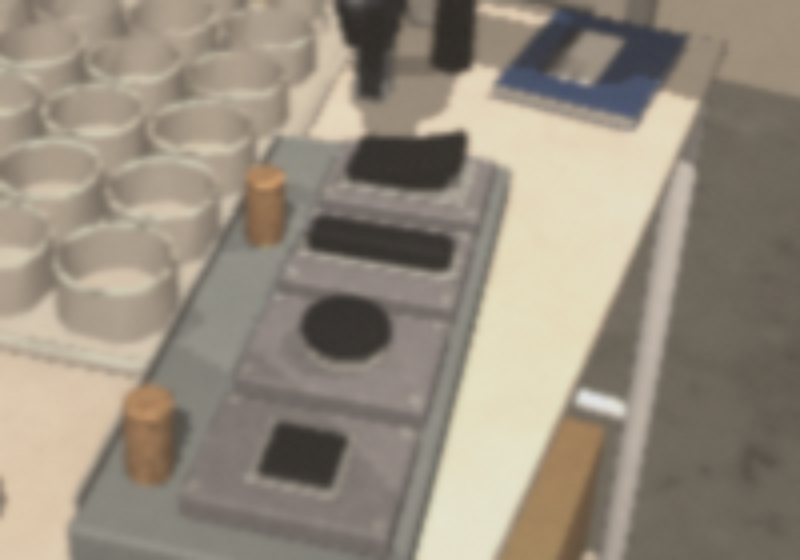

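View pics/w5.png

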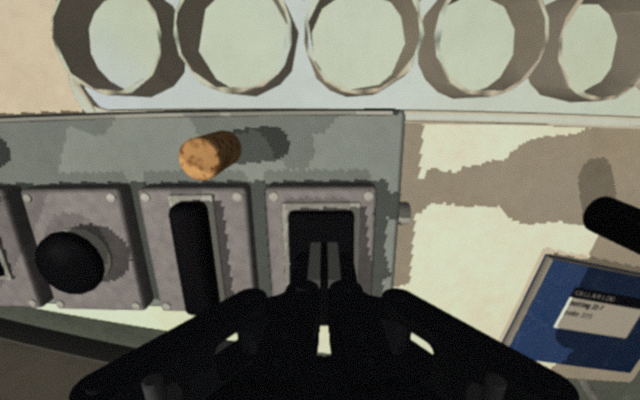

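The rocker has tipped: its near end, at (465,135) in the scene crop, is now up. The key is still in, and the corks and stop are untouched. Next I'll go above the bar.

```bash
python3 -m inch '[[[-1.3,-4.5,0],[0,0,0],0],[[-2.6,-8.8,0.3],[0,0,0],0],[[-2.6,-8.8,1.2],[0,0,0],0],[[-2.6,-8.8,2],[0,0,0],0],[[-2.6,-8.8,2],[0,0,0],0],[[-2.6,-8.8,2],[0,0,0],0]]'
python3 - <<'E'
from h import *
delta(476.5,13.5,65)
cv2.imwrite("pics/w6.png",viewer.snapshot("wrist")[...,::-1])
E
```

```text
time: 9.2
tool_pos: [476.2, 13.0, 87.9]
tcp_rot: [179.9, 0.1, 12.3]
ft_force: [-0.1, 0.1, 0.1]
finger_gap: 0.1
t 9.2 pos [476.25  12.96  87.88] [179.91   0.05  12.35] F [-0.07  0.14  0.06] gap 0.13036151169392052
-> (476.5, 13.5, 65) shift cm [ 0.0382 -0.0506  2.2882] rot [ 0.0016  0.0009 -0.0009]
```

View pics/w6.png

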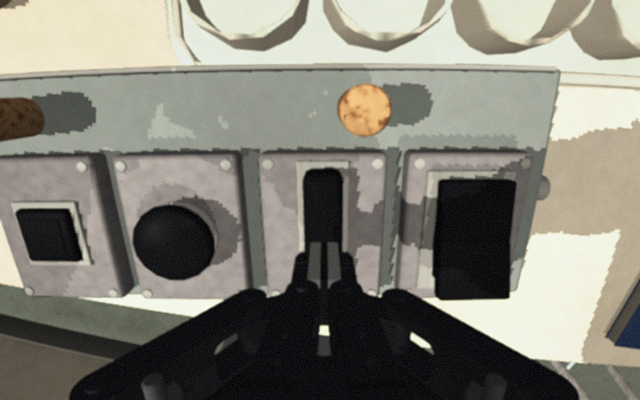

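The bar (305–341) is centred on the fingers (column 323). I'll press and hold.

```bash
python3 -m inch '[[[0.02,-0.03,0.7],[0,0,0],0],[[0.02,-0.03,1.2],[0,0,0],0],[[0.02,-0.03,1.5],[0,0,0],0],[[0.02,-0.03,1.7],[0,0,0],0],[[0.02,-0.03,1.9],[0,0,0],0],[[0.02,-0.03,2.1],[0,0,0],0],[[0.02,-0.03,2.2],[0,0,0],0],[[0.02,-0.03,2.2],[0,0,0],0]]'
python3 -m inch '[[[0,0,0.1],[0,0,0],0],[[0,0,0.2],[0,0,0],0],[[0,0,0.2],[0,0,0],0]]'
```

```text
time: 10.05
tool_pos: [476.4, 14.0, 66.4]
tcp_rot: [179.9, -0.0, 12.4]
ft_force: [-2.6, -2.0, 3.7]
finger_gap: 0.2
time: 10.35
tool_pos: [476.5, 14.0, 65.0]
tcp_rot: [179.9, -0.0, 12.4]
ft_force: [-5.8, -0.9, 9.5]
finger_gap: 0.2
```

```bash
python3 -m inch '[[[0,0,0.1],[0,0,0],0],[[0,0,0.15],[0,0,0],0],[[0,0,0.15],[0,0,0],0],[[0,0,0.15],[0,0,0],0]]'
python3 - <<'E'
from h import *
delta(476.5,13.5,65)
cv2.imwrite("pics/w7.png",viewer.snapshot("wrist")[...,::-1])
cv2.imwrite("pics/s7.png",cv2.resize(viewer.snapshot("scene")[170:310,260:460,::-1],None,fx=4,fy=4))
delta(476.5,13.5,65)
E
```

```text
time: 10.75
tool_pos: [476.7, 14.0, 64.7]
tcp_rot: [179.9, -0.0, 12.4]
ft_force: [-13.1, -0.5, 23.4]
finger_gap: -0.2
t 10.75 pos [476.66  14.02  64.73] [179.89  -0.01  12.41] F [-13.08  -0.51  23.37] gap -0.20380869915236194
-> (476.5, 13.5, 65) shift cm [-0.0269  0.047  -0.0268] rot [ 0.0019 -0.0002  0.0002]
t 10.85 pos [476.66  14.03  64.72] [179.89  -0.02  12.41] F [-11.73  -1.02  23.75] gap -0.16519140340522281
-> (476.5, 13.5, 65) shift cm [-0.0268  0.0489 -0.0279] rot [ 0.0019 -0.0003  0.0002]
```

View pics/w7.png

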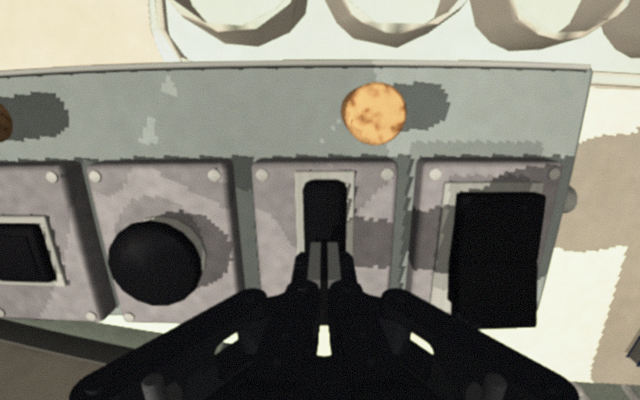

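View pics/s7.png

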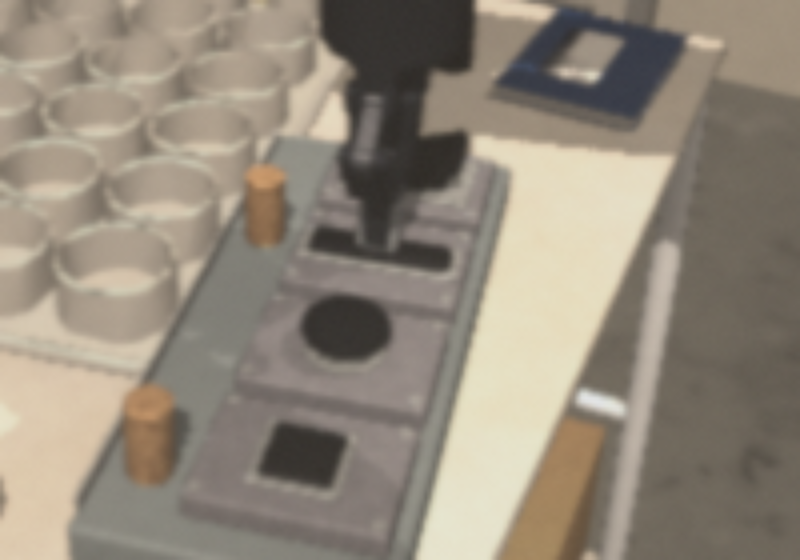

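The bar is down at (380,248) in the scene crop. The tip is at about 53.7 mm against the 54 mm expected, holding a steady 24 N on the hard stop. The key, rocker, stop and corks look right, so I'm handing in.

Run:
```python
from h import *
print(r.hand_in())
```

```text
the job is handed in; nothing more can be done
None
```

I pressed the three controls in the order asked, and handed the job in at about 10.9 s with the closed fingertips still holding the bar down.

- **Key:** I pushed it until it hit its stop. The force reached 27 N with the tip at about 51.5 mm, against an expected 52 mm. The pictures show it staying in.
- **Rocker:** I pushed its raised far end down until it hit its stop at 24 N. The pictures show it tipped over, with the near end now raised, and staying there.
- **Bar:** It is held at its stop with a steady 24 N. The tip is at about 53.7 mm, against an expected 54 mm.
- **Stop button and corks:** The last pictures show the stop button up and both corks where they were. I didn't look at the water bottle again after the first pictures. The arm stayed well away from it and from the capsule.

The only disagreement was at the start: the first scene-camera positions were 4 to 7 mm off the top camera's. The wrist camera agreed with the top camera within about 3 mm, so I used those two. No check failed.

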